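# Shut the sauce bins, leave the one in use

## Robot

A 6-joint arm with a two-finger parallel gripper is mounted at the origin on the work surface. World frame = base frame: x ahead of the robot, y to its left, z up, the work surface at z = 0. Lengths are in m, angles in degrees, forces in N, time in s.
With the tool pointing down it reaches from about 0.4 to 0.825 m from the base axis. Payload 7 kg.
Tool frame: the origin (TCP) lies between the finger pads; the fingertips stand 19 mm ahead of it and the grasp point (between the pads) is the TCP; x points along the fingers, y is the direction in which the jaws open and shut, and the axes are right-handed (so a half turn about x gives the same grasp; the last joint's range is limited). The gripper opens to 88 mm and grips with 3 to 60 N. Pads are 19 mm wide; open, the fingers measure 130 mm over their backs; the gripper's body (78 mm by 193 mm) begins 47 mm behind the grasp point.
Start: joints at [87.84, 20.546, 0.682, 0, -70.136, -16.507], TCP at [0.216, 0.639, 0.246] pointing down, gripper open.
Joint ranges: [-176.03, 176.03], [-82.01, 121.73], [-58.28, 71.71], [-173.87, 95.51], [-174.79, -0.11], [-173.66, 173.66]. Speed limits (degrees/s): [136.94, 136.94, 172.46, 180, 180, 180].

## Interface

Orientations are given as [roll, pitch, yaw] about the fixed x, y, z axes, in that order (R = Rz(yaw) Ry(pitch) Rx(roll)).
In Python, from plant import * gives the robot as it stands.
- The arm moves only by the tool step_arm, never from a script. Its argument "steps" is a list of rows, each a list of 2 entries, a list of its own where there are three numbers: the shift along the tool's x, y, z in units of 0.02 m (1.0 is 0.02 m), then the turn about the tool's x in units of 6 degrees (1.0 is 6 degrees). A call has 1 to 20 rows; each row shifts and turns the commanded pose from where the row before left it, along the tool's axes as they then stand; what a row does not reach is not made up. A row lasts 1/12 s, in which the tool goes at most 41.7 mm and 7.16 degrees, less where a joint would pass 70% of its speed; a pose out of reach is approached as far as the arm can. A call with a number of a shift or a turn outside -1 to 1 is refused whole. A call with a gripper value outside its range is refused whole. "fingers" is the closure, from 0 (fully open) to 1 (shut), set as the call begins (left out, the last holds). The fingers move at their own pace and stop on an object; "grip_force" is the grip in N (left out, the last holds). Time passes only in rows, so rows that do not move let the fingers close. It gives the time, the measured TCP pose, the force and the opening at its end, in the units of the state.
- get_state(): the state, without advancing time (a new reading comes with each control period).
- capture(name): name is "scene" or "top" or "wrist"; returns the picture (384x512x3 uint8, blue, green, red); there is no depth.
- camera_model(name): a dict with "intrinsics" (3x3 intrinsics, pixels), "rvec" (rotation vector, rad) and "tvec" (3), from world to camera coordinates, as OpenCV has them. Camera axes: x right, y down, z forward; pixel columns grow to the right and rows downward; lengths in m; the calibration is good to about 2 mm. The wrist camera is an equidistant fisheye: a pixel r from the principal point sees the ray r / f radians off the axis. A picture is of the moment at which its call begins: read the wrist's pose just before it. camera_model takes no time and is no camera call; for the wrist camera it gives the pose at the moment of the call.
- close_job(): hands the job in, once; it reports no verdict.
The state is a dict: "time_s": time; "joints": joint angles; "qd": joint speeds; "joint_torque": joint torques, N m; "tcp_pos": TCP position; "eef_rot": TCP orientation; "contact_force": force on the tool from outside, world axes, zero at the start; "moment": the same for the moment, N m; "gripper_width": finger opening in m.
Only numpy, scipy, OpenCV 4.12 (cv2) and the standard library are available. Lean on these libraries where they do the work, as an engineer would, in place of code of your own. Each camera call takes 0.05 s, during which the arm holds its last target.

## Task

Close up the sauce bins on the pizza counter: with the closed fingertips, push the sliding black covers of the two bins that have nothing sticking out of them fully shut, away from the robot, without slamming them. Leave the bin with the squeeze bottle standing in it open just as it is, and do not move or lift the bottle or anything else on the counter.

Things in the scene. Friction and masses are not known exactly. Their poses are not given: they have to be found in the camera images.
- bin_a: steel bin (to be shut), fixed, 280 mm long (x), 140 wide (y), 100 high; origin at the centre of its underside; x points from near end (robot side) to far end, z up. Near half of its top (x -140 to 0 mm): flat closed deck 100 mm up; far half: open pan 90 mm deep with small sealed pots. The three bins are alike, in a row, in any order, each slightly turned.
- cover_a (a joint): how far the sliding cover of bin_a is open, in m: 0 = shut (end stop), grows as it slides toward the near end, at most 0.12. Slides along the bin's x with about 2.5 N of friction, stays where it is left, does not spring back.
- face_a (a point): centre of the upright near face of bin_a's cover, a black plastic hood 140 mm long, 136 wide, 36 high that slides on the bin's top and cannot come off; face 136 mm wide, 101 to 137 mm above the counter, this point at 119 mm. x points from the face to the far end, the way that shuts it. When shut, the point is straight above the bin's origin.
- bin_b: steel bin (to be shut), fixed, 280 mm long (x), 140 wide (y), 100 high; origin at the centre of its underside; x points from near end (robot side) to far end, z up. Near half of its top (x -140 to 0 mm): flat closed deck 100 mm up; far half: open pan 90 mm deep with small sealed pots. The three bins are alike, in a row, in any order, each slightly turned.
- cover_b (a joint): how far the sliding cover of bin_b is open, in m: 0 = shut (end stop), grows as it slides toward the near end, at most 0.12. Slides along the bin's x with about 2.5 N of friction, stays where it is left, does not spring back.
- face_b (a point): centre of the upright near face of bin_b's cover, a black plastic hood 140 mm long, 136 wide, 36 high that slides on the bin's top and cannot come off; face 136 mm wide, 101 to 137 mm above the counter, this point at 119 mm. x points from the face to the far end, the way that shuts it. When shut, the point is straight above the bin's origin.
- bin_c: steel bin (the one with the squeeze bottle standing in it, to be left as it is), fixed, 280 mm long (x), 140 wide (y), 100 high; origin at the centre of its underside; x points from near end (robot side) to far end, z up. Near half of its top (x -140 to 0 mm): flat closed deck 100 mm up; far half: open pan 90 mm deep with small sealed pots. The three bins are alike, in a row, in any order, each slightly turned.
- cover_c (a joint): how far the sliding cover of bin_c is open, in m: 0 = shut (end stop), grows as it slides toward the near end, at most 0.12. Slides along the bin's x with about 2.5 N of friction, stays where it is left, does not spring back.
- face_c (a point): centre of the upright near face of bin_c's cover, a black plastic hood 140 mm long, 136 wide, 36 high that slides on the bin's top and cannot come off; face 136 mm wide, 101 to 137 mm above the counter, this point at 119 mm. x points from the face to the far end, the way that shuts it. When shut, the point is straight above the bin's origin.
- squeeze_bottle: white squeeze bottle, 50 mm diameter, 195 mm tall with its nozzle, standing in the pan of bin_c and sticking out about 105 mm above the bin's rim; origin at the centre of its underside. Stays put.
- shaker_1: glass shaker with steel cap, 37 mm diameter, 105 mm tall, on the counter in a gap between two bins; origin at the centre of its underside. Bystander.
- shaker_2: the same kind of shaker, in the other gap between two bins. Bystander.
- mixing_bowl: small steel bowl, 130 mm across, 55 mm high, on the counter near the robot on its right; origin at the centre of its underside. Bystander.
- oil_bottle: green glass bottle, 60 mm diameter, 190 mm tall, on the counter to the left of the bins; origin at the centre of its underside. Bystander.
- turner: kitchen turner, 260 mm long, lying flat on the counter to the left of the bins. Bystander.
- dough_scraper: bench scraper lying flat, 150 x 120 mm, 20 mm high, to the right of the bins. Bystander.
There are look-alikes about, which are no part of the job. What is shaped like the squeeze_bottle but orange is not meant.

How it is judged (in metres and radians):
At the end, for the whole second after the job is handed in: The covers of bin_a and bin_b are within 5 mm of fully shut; the cover of bin_c is within 8 mm of where it started; the squeeze bottle stands upright within 15 mm of where it started, and every bystander lies within 30 mm of where it started (value of joint each of cover_a, cover_b below 0.005 m and distance of face_c from where it was at the start of the episode below 0.008 m and distance of squeeze_bottle from where it was at the start of the episode below 0.015 m and angle between squeeze_bottle's own z axis and vertical below 0.15 rad and distance of each of shaker_1, shaker_2, mixing_bowl, oil_bottle, turner, dough_scraper from where it was at the start of the episode below 0.03 m); the robot touches nothing.
It fails at once if a cover is slammed (moves faster than 0.5 m/s) (velocity of joint any of cover_a, cover_b below -0.5 m/s).
It fails at once if the cover of the bin with the bottle is moved by more than 8 mm (distance of face_c from where it was at the start of the episode above 0.008 m).
It fails at once if the squeeze bottle is moved, lifted or tipped (distance of squeeze_bottle from where it was at the start of the episode above 0.015 m or angle between squeeze_bottle's own z axis and vertical above 0.3 rad).
It fails at once if another thing on the counter is moved or lifted by more than 30 mm (distance of any of shaker_1, shaker_2, mixing_bowl, oil_bottle, turner, dough_scraper from where it was at the start of the episode above 0.03 m).
It also fails if it takes over 48 s, if anything falls off the work surface, if the arm or the gripper's body presses on something with over 40 N, if the wrist force passes 120 N, or if a joint passes its speed limit or range.

## Working session

There is one attempt and no reset: what is moved stays moved. The work goes in short steps, Python scripts to look and compute and a tool call to move; the robot and the scene stay as the last step left them, time stands still between calls to the robot, and variables do not carry over. Pictures are saved under pics/ and viewed, and the job is handed in when it is done.

Besides the shell and the picture viewer there is one more tool, called by a JSON object that holds its "fn" and its "kwargs". step_arm: Moves the arm, as the interface text tells. Its arguments: {"type":"object","properties":{"steps":{"type":"array","items":{"type":"array"}},"fingers":{"type":"number"},"grip_force":{"type":"number"}},"required":["steps"]}

```bash
mkdir -p pics; ls; python3 - <<'E'
from plant import *
import cv2
s=get_state(); print(s)
for n in("scene","top"):
    cv2.imwrite(f"pics/{n}0.png",capture(n)); m=camera_model(n); print(n,m)
E
```

```text
pics
{'time_s': 0.0, 'joints': array([ 8.78411153e+01,  2.05905974e+01,  6.32711560e-01, -2.07250823e-02,
       -7.01324825e+01, -1.65068760e+01]), 'qd': array([-0.08752743, -0.03650815,  0.11605328, -0.00083403, -0.00715545,
        0.03286948]), 'joint_torque': array([ 4.12254713e-04, -5.82725966e+01,  2.93059534e+01,  6.99706256e+00,
        6.86616695e-03, -1.69444907e-04]), 'tcp_pos': array([0.21590509, 0.63906379, 0.24462212]), 'eef_rot': array([  94.3421162 ,   89.90755463, -104.33070321]), 'contact_force': array([-0.31386044,  0.1847879 ,  0.0644261 ]), 'moment': array([-0.03404449,  0.0628626 , -0.00825928]), 'gripper_width': 0.08742261512540238}
scene {'intrinsics': array([[390.85293536,   0.        , 253.2460533 ],
       [  0.        , 390.85293536, 193.54933564],
       [  0.        ,   0.        ,   1.        ]]), 'rvec': array([ 1.68936403,  2.15353534, -0.63023848]), 'tvec': array([ 0.13860541, -0.36762123,  1.61067188])}
top {'intrinsics': array([[443.09477984,   0.        , 256.6792812 ],
       [  0.        , 443.09477984, 190.37238466],
       [  0.        ,   0.        ,   1.        ]]), 'rvec': array([ 2.11401973, -2.16023915,  0.21054723]), 'tvec': array([-0.01440842,  0.49073038,  1.43503306])}
```

View pics/scene0.png

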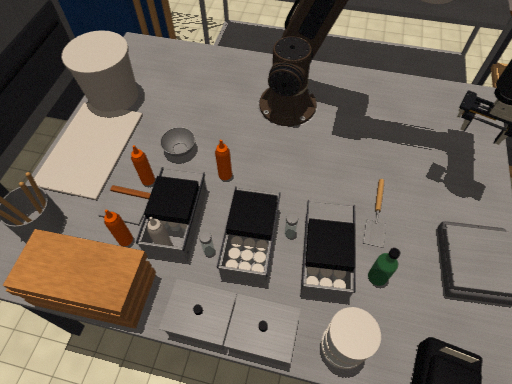

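View pics/top0.png

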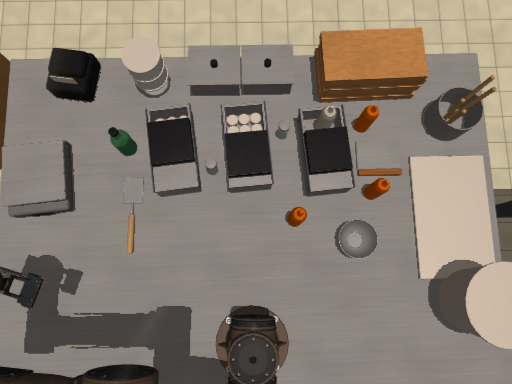

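The scene view and the top view agree. The white bottle stands in the right-hand bin, at top pixel (328,117), so that is bin_c. The left bin (172,150) and the middle bin (248,150) are to be shut. Orange look-alike bottles stand at (298,216), (376,188) and (366,118). The shakers are at (211,163) and (284,127).

```bash
cat > h.py <<'E'
import numpy as np,cv2
from plant import *
def ray(n,uv,z):
    m=camera_model(n);R,_=cv2.Rodrigues(np.array(m["rvec"]));t=np.array(m["tvec"]).ravel()
    p=cv2.undistortPoints(np.array(uv,float).reshape(-1,1,2),np.array(m["intrinsics"]),None).reshape(-1,2)
    d=np.c_[p,np.ones(len(p))]@R; c=-R.T@t
    return c+d*((z-c[2])/d[:,2])[:,None]
E
python3 - <<'E'
from h import *
im=cv2.imread("pics/top0.png")
cv2.imwrite("pics/crop0.png",cv2.resize(im[90:230,90:390],None,fx=2.6,fy=2.6,interpolation=cv2.INTER_CUBIC))
m=(im.max(2)<32).astype(np.uint8)
m[:, :100]=0;m[:,390:]=0;m[:90]=0;m[230:]=0
m=cv2.morphologyEx(m,cv2.MORPH_OPEN,np.ones((7,7)))
cs,_=cv2.findContours(m,cv2.RETR_EXTERNAL,cv2.CHAIN_APPROX_NONE)
for c in cs:
    if cv2.contourArea(c)<300: continue
    P=ray("top",c.reshape(-1,2),0.137)[:,:2]
    r=cv2.minAreaRect((P*1000).astype(np.float32)); print(cv2.boundingRect(c),r,'\n',cv2.boxPoints(r).round())
E
```

```text
(no output)
```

View pics/crop0.png

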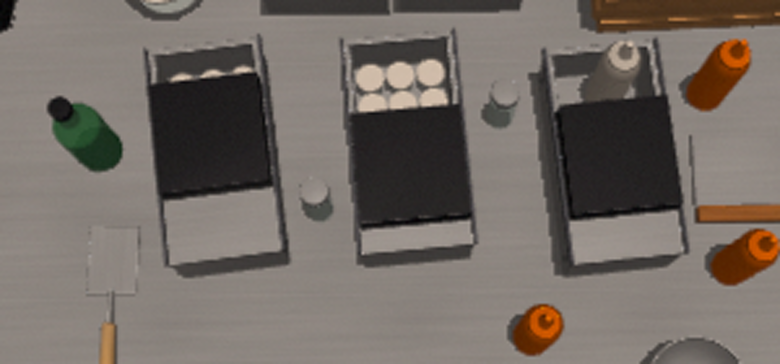

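```bash
python3 - <<'E'
from h import *
im=cv2.imread("pics/top0.png")
print(im[150,172],im[155,248],im[150,325],im[175,175],im[200,240])
for th in (45,55):
    m=(im.max(2)<th).astype(np.uint8)
    m[:, :135]=0;m[:,355:]=0;m[:100]=0;m[200:]=0
    m=cv2.morphologyEx(m,cv2.MORPH_OPEN,np.ones((15,15)))
    cs,_=cv2.findContours(m,cv2.RETR_EXTERNAL,cv2.CHAIN_APPROX_NONE)
    for c in cs:
        if cv2.contourArea(c)<300: continue
        P=ray("top",c.reshape(-1,2),0.137)[:,:2]
        r=cv2.minAreaRect((P*1000).astype(np.float32)); print(th,cv2.boundingRect(c),r,cv2.boxPoints(r).round().tolist())
# hand-picked corners in crop: far-left, far-right, near-left top, near-right top ; deck near-left, near-right
K={'L':[(149,85),(257,73),(162,195),(271,186)],'M':[(350,113),(459,105),(357,222),(470,216)],'R':[(556,104),(667,98),(572,216),(682,206)]}
for k,v in K.items():
    print(k,ray("top",np.array(v)/2.6+[90-.3,90-.3],0.137)[:,:2].round(3).tolist())
D={'L':[(170,265),(284,258)],'M':[(360,253),(472,243)],'R':[(572,263),(684,251)]}
for k,v in D.items():
    print(k,ray("top",np.array(v)/2.6+[90-.3,90-.3],0.100)[:,:2].round(3).tolist())
E
```

```text
[32 32 36] [37 37 40] [33 33 36] [130 137 145] [126 132 140]
45 (227, 132, 42, 41) ((598.3800048828125, 3.0821380615234375), (130.17861938476562, 131.094482421875), 89.35041809082031) [[532.0, -61.0], [663.0, -63.0], [665.0, 67.0], [534.0, 69.0]]
45 (305, 128, 45, 43) ((603.6137084960938, -250.3579559326172), (136.33631896972656, 139.75270080566406), 3.7496001720428467) [[531.0, -185.0], [540.0, -325.0], [676.0, -316.0], [667.0, -176.0]]
45 (149, 120, 44, 43) ((639.184326171875, 246.91696166992188), (138.84185791015625, 136.15594482421875), 1.1212191581726074) [[568.0, 314.0], [571.0, 177.0], [710.0, 180.0], [707.0, 316.0]]
55 (226, 132, 44, 42) ((596.7835083007812, 3.1748580932617188), (136.35984802246094, 134.3434600830078), 89.37322235107422) [[529.0, -64.0], [663.0, -66.0], [665.0, 71.0], [530.0, 72.0]]
55 (305, 128, 46, 44) ((601.9315185546875, -251.44924926757812), (143.09539794921875, 141.56491088867188), 88.99658203125) [[530.0, -322.0], [671.0, -324.0], [674.0, -181.0], [532.0, -179.0]]
55 (149, 120, 44, 45) ((636.0709228515625, 246.82791137695312), (145.0708465576172, 136.2121124267578), 1.1212466955184937) [[562.0, 314.0], [565.0, 177.0], [710.0, 180.0], [707.0, 316.0]]
L [[0.701, 0.323], [0.715, 0.19], [0.562, 0.304], [0.571, 0.173]]
M [[0.661, 0.076], [0.669, -0.058], [0.524, 0.069], [0.529, -0.068]]
R [[0.668, -0.178], [0.674, -0.316], [0.527, -0.191], [0.536, -0.326]]
L [[0.483, 0.301], [0.489, 0.161]]
M [[0.493, 0.067], [0.503, -0.071]]
R [[0.475, -0.194], [0.488, -0.334]]
```

```bash
python3 - <<'E'
from h import *
from scipy.spatial.transform import Rotation as Ro
c=lambda u,v:[(u/2.6+89.7,v/2.6+89.7)]
print('oil cap',ray("top",c(61,108),.19),'base',ray("top",c(104,155),.03))
print('orange1',ray("top",c(545,318),.19)); print('shk1',ray("top",c(314,190),.105),'shk2',ray("top",c(505,92),.105))
print('white top',ray("top",c(625,50),.2))
s=get_state();R=Ro.from_euler('xyz',s['eef_rot'],degrees=True).as_matrix();print(R.round(3))
d=np.array([.52,.236,.246])-s['tcp_pos']; print(d@R/.02)
E
```

```text
oil cap [[0.65662456 0.41272799 0.19      ]] base [[0.64361443 0.4042196  0.03      ]]
orange1 [[ 0.39607132 -0.14747913  0.19      ]]
shk1 [[0.57280042 0.12332181 0.105     ]] shk2 [[ 0.69555899 -0.11834804  0.105     ]]
white top [[ 0.71340521 -0.2544272   0.2       ]]
[[-0.    -0.32  -0.947]
 [-0.001 -0.947  0.32 ]
 [-1.     0.002 -0.   ]]
[ -0.04077949  14.22730283 -20.85626425]
```

{"fn": "step_arm", "kwargs": {"steps": [[[0, 0.6, -0.88], 0], [[0, 0.6, -0.88], 0], [[0, 0.6, -0.88], 0], [[0, 0.6, -0.88], 0], [[0, 0.6, -0.88], 0], [[0, 0.6, -0.88], 0], [[0, 0.6, -0.88], 0], [[0, 0.6, -0.88], 0], [[0, 0.6, -0.88], 0], [[0, 0.6, -0.88], 0], [[0, 0.6, -0.88], 0], [[0, 0.6, -0.88], 0], [[0, 0.6, -0.88], 0], [[0, 0.6, -0.88], 0], [[0, 0.6, -0.88], 0], [[0, 0.6, -0.88], 0], [[0, 0.6, -0.88], 0], [[0, 0.6, -0.88], 0], [[0, 0.6, -0.88], 0], [[0, 0.6, -0.88], 0]], "fingers": 1, "grip_force": 20}}

```text
time_s: 1.77
tcp_pos: [0.4732, 0.298, 0.2455]
eef_rot: [30.2, 90.0, -168.4]
contact_force: [0.0, 0.4, 0.8]
gripper_width: 0.0004
```

{"fn": "step_arm", "kwargs": {"steps": [[[0, 0.55, -0.82], 0], [[0, 0.55, -0.82], 0], [[0, 0.55, -0.82], 0], [[0, 0.55, -0.82], 0], [[0, 0, 0], -1], [[0, 0, 0], -1], [[0, 0, 0], -1], [[0, 0, 0], -1], [[0, 0, 0], 0], [[0, 0, 0], 0], [[0, 0, 0], 0]]}}

```text
time_s: 2.68
tcp_pos: [0.5207, 0.2365, 0.2455]
eef_rot: [18.9, 90.0, -156.0]
contact_force: [-0.2, 0.2, 0.1]
gripper_width: 0.0003
```

```bash
python3 - <<'E'
from h import *
from scipy.spatial.transform import Rotation as Ro
s=get_state();R=Ro.from_euler('xyz',s['eef_rot'],degrees=True).as_matrix();print(s['tcp_pos'],s['contact_force'],R.round(3),s['gripper_width'],s['time_s'])
m=camera_model('wrist');print(m)
cv2.imwrite("pics/w1.png",capture("wrist"));cv2.imwrite("pics/s1.png",capture("scene"))
E
```

```text
[0.52074486 0.23651125 0.24549758] [-0.17315092  0.24539224  0.14984391] [[-0.     0.089 -0.996]
 [-0.    -0.996 -0.089]
 [-1.     0.     0.   ]] 0.0002804609077034966 2.6833
{'intrinsics': array([[297.31863964,   0.        , 254.92203757],
       [  0.        , 297.31863964, 192.42987278],
       [  0.        ,   0.        ,   1.        ]]), 'rvec': array([-2.17682772,  1.98909698,  0.24639126]), 'tvec': array([0.18903123, 0.49247334, 0.51972902])}
```

View pics/w1.png

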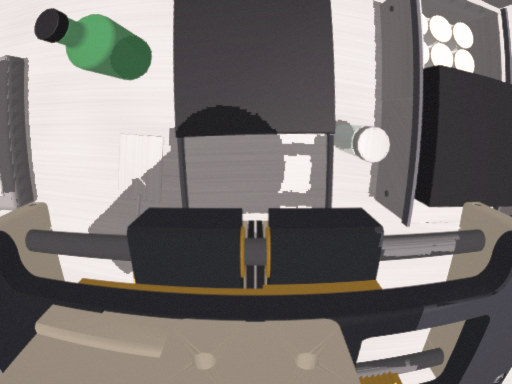

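View pics/s1.png

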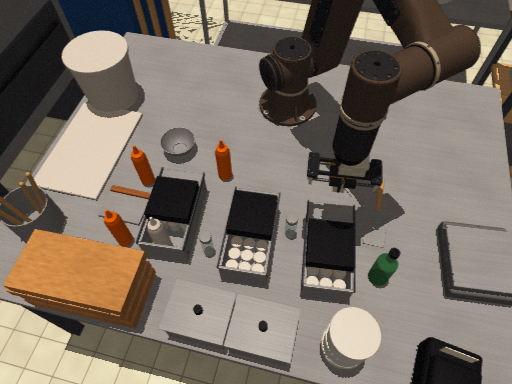

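The wrist view shows the left cover's near edge square ahead of the fingers: the edge is at row 135, columns 178–335, centred at about 256, and the tips are at about (255,250). The deck below is free, so I'll descend.

{"fn": "step_arm", "kwargs": {"steps": [[[0.6, 0, 0], 0], [[0.6, 0, 0], 0], [[0.6, 0, 0], 0], [[0.6, 0, 0], 0], [[0.6, 0, 0], 0], [[0.6, 0, 0], 0], [[0.6, 0, 0], 0], [[0.6, 0, 0], 0], [[0.4, 0, 0], 0], [[0.3, 0, 0], 0], [[0.2, 0, 0], 0], [[0, 0, 0], 0], [[0, 0, 0], 0]]}}

```text
time_s: 3.87
tcp_pos: [0.521, 0.2368, 0.1318]
eef_rot: [-178.3, 90.0, 7.1]
contact_force: [-0.9, 0.4, 0.5]
gripper_width: 0.0005
```

{"fn": "step_arm", "kwargs": {"steps": [[[0, 0, -0.25], 0], [[0, 0, -0.25], 0], [[0, 0, -0.25], 0], [[0, 0, -0.25], 0], [[0, 0, -0.2], 0], [[0, 0, -0.2], 0], [[0, 0, -0.2], 0], [[0, 0, -0.2], 0], [[0, 0, -0.2], 0], [[0, 0, -0.2], 0]]}}

```text
time_s: 4.7
tcp_pos: [0.5646, 0.2408, 0.1314]
eef_rot: [10.5, 90.0, -164.2]
contact_force: [-2.6, 0.4, 2.4]
gripper_width: 0.0008
```

```bash
python3 - <<'E'
from h import *
s=get_state();print(s['tcp_pos'],s['contact_force'],s['time_s'])
cv2.imwrite("pics/w2.png",capture("wrist"));cv2.imwrite("pics/t2.png",capture("top"))
E
```

```text
[0.56457313 0.24076729 0.13142309] [-2.62700607  0.44394731  2.37022336] 4.7
```

View pics/w2.png

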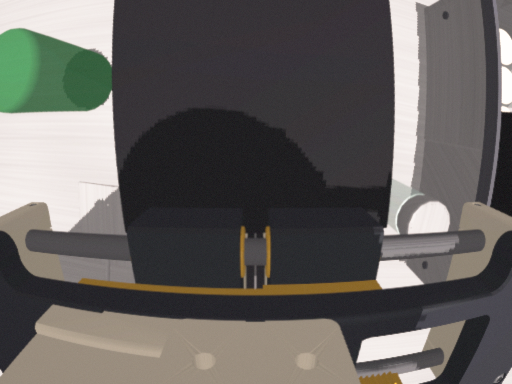

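The force is about 2.6 N, which matches the cover's friction, so the fingertips are on the face. I'll keep pushing.

{"fn": "step_arm", "kwargs": {"steps": [[[0, 0, -0.25], 0], [[0, 0, -0.25], 0], [[0, 0, -0.25], 0], [[0, 0, -0.25], 0], [[0, 0, -0.25], 0], [[0, 0, -0.25], 0], [[0, 0, -0.25], 0], [[0, 0, -0.1], 0], [[0, 0, -0.1], 0]]}}

```text
time_s: 5.55
tcp_pos: [0.6038, 0.2444, 0.1315]
eef_rot: [36.5, 90.0, -138.1]
contact_force: [-3.6, 1.8, -0.4]
gripper_width: 0.0005
```

{"fn": "step_arm", "kwargs": {"steps": [[[0, 0, -0.1], 0], [[0, 0, -0.1], 0], [[0, 0, -0.1], 0]]}}

```text
time_s: 5.8
tcp_pos: [0.6094, 0.245, 0.1315]
eef_rot: [11.7, 90.0, -163.0]
contact_force: [-3.0, 1.7, -1.0]
gripper_width: 0.0004
```

{"fn": "step_arm", "kwargs": {"steps": [[[0, 0, -0.1], 0], [[0, 0, -0.1], 0]]}}

```text
time_s: 5.97
tcp_pos: [0.6135, 0.2454, 0.1315]
eef_rot: [10.9, 90.0, -163.8]
contact_force: [-3.2, 0.8, -0.3]
gripper_width: 0.0007
```

{"fn": "step_arm", "kwargs": {"steps": [[[0, 0, -0.1], 0], [[0, 0, -0.1], 0]]}}

```text
time_s: 6.13
tcp_pos: [0.6175, 0.2458, 0.1316]
eef_rot: [-1.9, 90.0, -176.6]
contact_force: [-4.0, 1.5, -0.3]
gripper_width: 0.0007
```

{"fn": "step_arm", "kwargs": {"steps": [[[0, 0, -0.1], 0], [[0, 0, -0.1], 0]]}}

```text
time_s: 6.3
tcp_pos: [0.6205, 0.246, 0.1315]
eef_rot: [7.7, 89.9, -167.0]
contact_force: [-16.0, 4.1, 8.4]
gripper_width: 0.0006
```

{"fn": "step_arm", "kwargs": {"steps": [[[0, 0, -0.1], 0], [[0, 0, -0.1], 0]]}}

```text
time_s: 6.47
tcp_pos: [0.6208, 0.246, 0.1315]
eef_rot: [8.0, 89.5, -166.7]
contact_force: [-32.3, 5.6, 18.5]
gripper_width: 0.0006
```

The end stop is reached: the force jumped to 32 N and the TCP halted at x 0.6208, against an expected 0.615–0.625. I'll back off, lift and check.

{"fn": "step_arm", "kwargs": {"steps": [[[0, 0, 0.4], 0], [[0, 0, 0.6], 0], [[0, 0, 0.6], 0], [[0, 0, 0.6], 0], [[-0.6, 0, 0.4], 0], [[-0.8, 0, 0.2], 0], [[-0.9, 0, 0], 0], [[-0.9, 0, 0], 0], [[-0.9, 0, 0], 0], [[-0.9, 0, 0], 0], [[-0.7, 0, 0], 0], [[0, 0, 0], 0], [[0, 0, 0], 0]]}}

```text
time_s: 7.55
tcp_pos: [0.5705, 0.2415, 0.2477]
eef_rot: [-155.2, 89.8, 30.1]
contact_force: [0.6, -0.6, -0.6]
gripper_width: 0.0004
```

```bash
python3 - <<'E'
from h import *
s=get_state();print(s['tcp_pos'],s['contact_force'],s['time_s'])
cv2.imwrite("pics/s3.png",capture("scene"))
from scipy.spatial.transform import Rotation as Ro
R=Ro.from_euler('xyz',s['eef_rot'],degrees=True).as_matrix();print(R.round(3))
print((np.array([.481,-.001,.246])-s['tcp_pos'])@R/.02)
E
```

```text
[0.57050553 0.24147933 0.24774075] [ 0.55621968 -0.63107962 -0.56181221] 7.55
[[ 0.003  0.093 -0.996]
 [ 0.002 -0.996 -0.093]
 [-1.    -0.002 -0.003]]
[ 0.04987715 11.65631383  5.58158584]
```

View pics/s3.png

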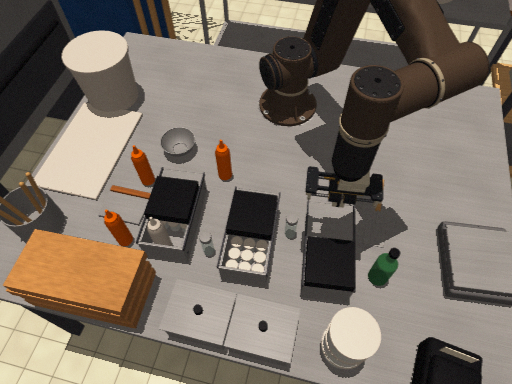

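The scene view shows the left cover at (330,263), over the whole pan with no pots visible, so it is shut. Next is the middle bin.

{"fn": "step_arm", "kwargs": {"steps": [[[0, 0.8, 0.4], 0], [[0, 0.8, 0.4], 0], [[0, 0.8, 0.4], 0], [[0, 0.8, 0.4], 0], [[0, 0.8, 0.4], 0], [[0, 0.8, 0.4], 0], [[0, 0.8, 0.4], 0], [[0, 0.8, 0.4], 0], [[0, 0.8, 0.4], 0], [[0, 0.8, 0.4], 0], [[0, 0.8, 0.4], 0], [[0, 0.8, 0.4], 0], [[0, 0.8, 0.4], 0], [[0, 0.6, 0.2], 0], [[0, 0.6, 0.2], 0], [[0, 0, 0], 0.35], [[0, 0, 0], 0], [[0, 0, 0], 0], [[0, 0, 0], 0]]}}

```text
time_s: 9.18
tcp_pos: [0.4798, -0.0001, 0.2455]
eef_rot: [-38.6, 90.0, 144.7]
contact_force: [0.1, -0.7, -0.9]
gripper_width: 0.0005
```

```bash
python3 - <<'E'
from h import *
s=get_state();print(s['tcp_pos'],s['contact_force'],s['time_s'])
cv2.imwrite("pics/w4.png",capture("wrist"))
from scipy.spatial.transform import Rotation as Ro
R=Ro.from_euler('xyz',s['eef_rot'],degrees=True).as_matrix();print(R.round(3))
E
```

```text
[ 4.79812306e-01 -1.12030945e-04  2.45510099e-01] [ 0.1225754  -0.70224219 -0.85315085] 9.1833
[[-0.     0.057 -0.998]
 [ 0.    -0.998 -0.057]
 [-1.    -0.     0.   ]]
```

View pics/w4.png

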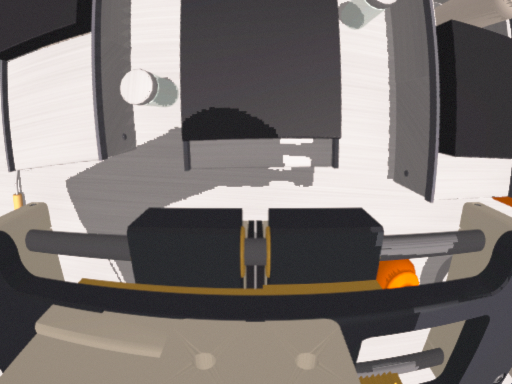

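```bash
python3 - <<'E'
from h import *
im=cv2.imread("pics/s3.png");hsv=cv2.cvtColor(im,cv2.COLOR_BGR2HSV)
def blob(im,box):
    h=cv2.cvtColor(im,cv2.COLOR_BGR2HSV);m=cv2.inRange(h,(3,150,90),(18,255,255));k=np.zeros_like(m);x0,y0,x1,y1=box;k[y0:y1,x0:x1]=1
    ys,xs=np.nonzero(m*k);return xs.min(),ys.min(),xs.max(),ys.max(),xs[ys==ys.min()].mean(),xs[ys==ys.max()].mean()
b=blob(im,(205,130,240,190));print(b)
b2=blob(cv2.imread("pics/top0.png"),(280,200,315,235));print(b2)
for z in(.15,.17,.19,.2):print(z,ray("scene",[(b[4],b[1]+2)],z)[0],ray("top",[(301,212)],z)[0])
print(ray("scene",[(b[5],b[3])],0.0)[0],ray("top",[(b2[0],(b2[1]+b2[3])/2)],0)[0])
E
```

```text
(np.int64(215), np.int64(140), np.int64(231), np.int64(179), np.float64(220.5), np.float64(224.5))
(np.int64(290), np.int64(207), np.int64(306), np.int64(225), np.float64(298.5), np.float64(294.0))
0.15 [ 0.37146726 -0.16214184  0.15      ] [ 0.40106736 -0.15735403  0.15      ]
0.17 [ 0.38696689 -0.1558137   0.17      ] [ 0.39852822 -0.15493225  0.17      ]
0.19 [ 0.40246651 -0.14948557  0.19      ] [ 0.39598909 -0.15251046  0.19      ]
0.2 [ 0.41021633 -0.1463215   0.2       ] [ 0.39471952 -0.15129957  0.2       ]
[ 0.41752654 -0.14633483  0.        ] [ 0.40717984 -0.13741681  0.        ]
```

The orange look-alike stands at about (0.397,-0.152) and is 0.19 tall. It clears the gripper body by about 40 mm, and I'll add margin by moving forward first.

{"fn": "step_arm", "kwargs": {"steps": [[[0, 0, -0.4], 0], [[0.3, 0, -0.35], 0], [[0.6, 0, 0], 0], [[0.6, 0, 0], 0], [[0.6, 0, 0], 0], [[0.6, 0, 0], 0], [[0.6, 0, 0], 0], [[0.6, 0, 0], 0], [[0.6, 0, 0], 0], [[0.6, 0, 0], 0], [[0.4, 0, 0], 0], [[0.2, 0, 0], 0], [[0, 0, 0], 0], [[0, 0, 0], 0]]}}

```text
time_s: 10.4
tcp_pos: [0.495, 0.0008, 0.1316]
eef_rot: [67.0, 90.0, -109.7]
contact_force: [-0.5, -0.2, 0.1]
gripper_width: 0.0003
```

{"fn": "step_arm", "kwargs": {"steps": [[[0, 0, -0.2], 0], [[0, 0, -0.2], 0], [[0, 0, -0.2], 0], [[0, 0, -0.2], 0], [[0, 0, -0.2], 0], [[0, 0, -0.2], 0], [[0, 0, -0.2], 0], [[0, 0, -0.2], 0]]}}

```text
time_s: 11.07
tcp_pos: [0.5264, 0.0025, 0.1314]
eef_rot: [-1.2, 89.9, -178.0]
contact_force: [-3.1, 1.7, 1.5]
gripper_width: 0.0005
```

{"fn": "step_arm", "kwargs": {"steps": [[[0, 0, -0.25], 0], [[0, 0, -0.25], 0], [[0, 0, -0.25], 0], [[0, 0, -0.25], 0], [[0, 0, -0.25], 0], [[0, 0, -0.25], 0], [[0, 0, -0.25], 0], [[0, 0, -0.25], 0]]}}

```text
time_s: 11.73
tcp_pos: [0.5669, 0.0048, 0.1314]
eef_rot: [6.0, 90.0, -170.8]
contact_force: [-2.7, 1.2, 0.3]
gripper_width: 0.0003
```

Contact is good. The expected shut TCP x is about 0.632.

{"fn": "step_arm", "kwargs": {"steps": [[[0, 0, -0.25], 0], [[0, 0, -0.25], 0], [[0, 0, -0.25], 0], [[0, 0, -0.25], 0], [[0, 0, -0.25], 0], [[0, 0, -0.25], 0], [[0, 0, -0.25], 0], [[0, 0, -0.25], 0], [[0, 0, -0.25], 0], [[0, 0, -0.25], 0]]}}

```text
time_s: 12.57
tcp_pos: [0.6169, 0.0077, 0.1316]
eef_rot: [44.9, 90.0, -131.9]
contact_force: [-3.7, 2.7, -0.8]
gripper_width: 0.0001
```

{"fn": "step_arm", "kwargs": {"steps": [[[0, 0, -0.1], 0], [[0, 0, -0.1], 0], [[0, 0, -0.1], 0]]}}

```text
time_s: 12.82
tcp_pos: [0.6226, 0.008, 0.1316]
eef_rot: [-138.6, 90.0, 44.6]
contact_force: [-2.6, 1.8, 0.2]
gripper_width: 0.0004
```

{"fn": "step_arm", "kwargs": {"steps": [[[0, 0, -0.1], 0], [[0, 0, -0.1], 0]]}}

```text
time_s: 12.98
tcp_pos: [0.6265, 0.0082, 0.1316]
eef_rot: [-126.6, 90.0, 56.7]
contact_force: [-2.6, 1.7, -0.3]
gripper_width: 0.0001
```

{"fn": "step_arm", "kwargs": {"steps": [[[0, 0, -0.1], 0], [[0, 0, -0.1], 0]]}}

```text
time_s: 13.15
tcp_pos: [0.6272, 0.0082, 0.1315]
eef_rot: [2.4, 89.6, -174.4]
contact_force: [-22.8, 5.4, 15.8]
gripper_width: 0.0003
```

{"fn": "step_arm", "kwargs": {"steps": [[[0, 0, -0.1], 0], [[0, 0, -0.1], 0]]}}

```text
time_s: 13.32
tcp_pos: [0.6274, 0.0082, 0.1315]
eef_rot: [2.3, 89.2, -174.5]
contact_force: [-37.0, 9.7, 26.6]
gripper_width: 0.0001
```

The end stop is reached. I'll back off, lift and look.

{"fn": "step_arm", "kwargs": {"steps": [[[0, 0, 0.4], 0], [[0, 0, 0.6], 0], [[0, 0, 0.6], 0], [[0, 0, 0.6], 0], [[-0.6, 0, 0.4], 0], [[-0.8, 0, 0.2], 0], [[-0.9, 0, 0], 0], [[-0.9, 0, 0], 0], [[-0.9, 0, 0], 0], [[-0.9, 0, 0], 0], [[-0.9, 0, 0.5], 0], [[-0.5, 0, 0.7], 0], [[0, 0, 0.7], 0], [[0, 0, 0.7], 0], [[0, 0, 0.5], 0], [[0, 0, 0], 0], [[0, 0, 0], 0], [[0, 0, 0], 0]]}}

```text
time_s: 14.82
tcp_pos: [0.5173, 0.002, 0.2601]
eef_rot: [176.9, 89.9, 0.2]
contact_force: [0.3, 0.4, 0.4]
gripper_width: 0.0005
```

```bash
python3 - <<'E'
from h import *
s=get_state();print(s['tcp_pos'],s['contact_force'],s['time_s'])
a=capture("scene");b=capture("top")
cv2.imwrite("pics/s5.png",a);cv2.imwrite("pics/t5.png",b)
cv2.imwrite("pics/t5c.png",cv2.resize(b[90:230,90:390],None,fx=2.6,fy=2.6,interpolation=cv2.INTER_CUBIC))
E
```

```text
[0.51726038 0.00203032 0.2600991 ] [0.32644676 0.37216004 0.44509269] 14.8167
```

View pics/s5.png

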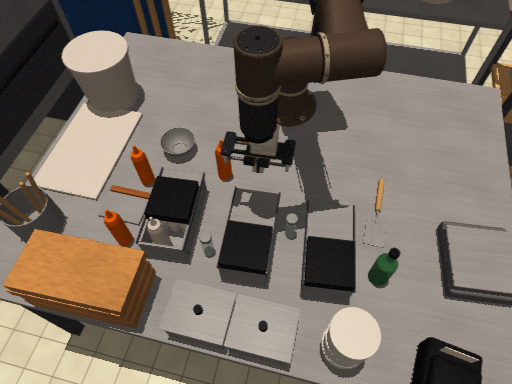

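View pics/t5c.png

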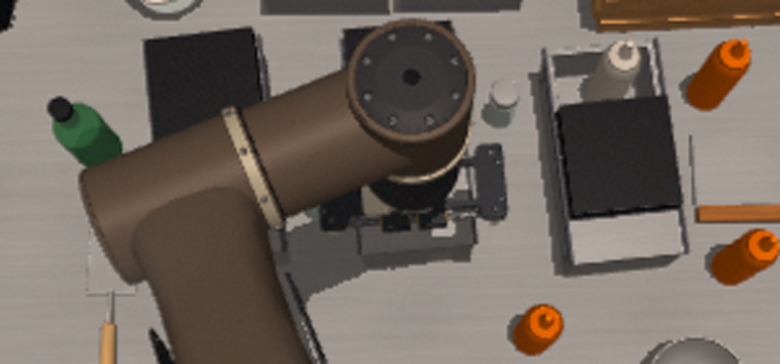

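```bash
python3 - <<'E'
from h import *
a=cv2.imread("pics/s5.png");o=cv2.imread("pics/scene0.png")
c=lambda i:cv2.resize(i[160:300,130:410],None,fx=2.8,fy=2.8,interpolation=cv2.INTER_CUBIC)
cv2.imwrite("pics/s5c.png",c(a))
for im in(o,a):
    m=(im.max(2)<50).astype(np.uint8);m[:, :140]=0;m[:,360:]=0;m[:165]=0;m[295:]=0
    m=cv2.morphologyEx(m,cv2.MORPH_OPEN,np.ones((13,13)))
    for q in cv2.findContours(m,0,1)[0]:
        if cv2.contourArea(q)<500: continue
        P=ray("scene",q.reshape(-1,2),.137)[:,:2];print(cv2.boundingRect(q),[np.round(x,3).tolist() for x in(P.min(0),P.max(0))])
# bottle bin region change
d=cv2.absdiff(a,o).max(2);print((d[165:265,130:215]>25).sum())
E
```

```text
(306, 220, 49, 51) [[0.567, 0.176], [0.734, 0.324]]
(228, 192, 49, 47) [[0.527, -0.068], [0.69, 0.08]]
(147, 178, 51, 45) [[0.533, -0.326], [0.692, -0.17]]
(305, 238, 50, 53) [[0.625, 0.182], [0.79, 0.33]]
(220, 222, 51, 51) [[0.636, -0.06], [0.795, 0.087]]
(147, 178, 51, 45) [[0.533, -0.326], [0.692, -0.17]]
0
```

View pics/s5c.png

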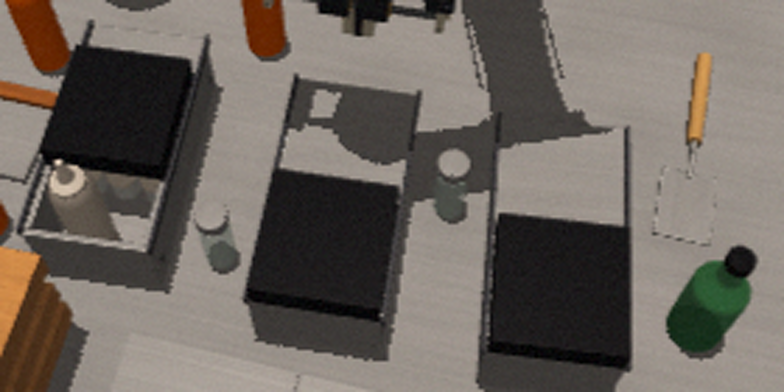

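Both covers sit flush with the far ends of their bins. The near edges moved to x 0.625 and 0.636, as predicted. In the bin_c region no pixel changed. The tool is in free air, so I'll hand in.

```bash
python3 -c "
from plant import *
print(close_job())"
```

```text
the job is handed in; nothing more can be done
None
```

I pushed the covers of the left and middle bins shut with the closed fingertips, at about 0.06 m/s and slower near the end. Each went against its end stop, where the force rose from about 3 N of sliding friction to between 30 and 50 N. I then lifted clear and handed the job in at about 15 s.

- **Covers:** The last pictures show both covers flush with the far ends of their bins. Their near edges are at x 0.625 and 0.636 m, against 0.625 and 0.637 m expected.
- **Bin with the bottle:** No pixel changed by more than 25 grey levels around this bin and its bottle in the scene camera. The cover outline is the same as at the start.
- **Bystanders:** In the final scene picture they look to be where they started, but I did not measure each one.
- **Robot:** It touched nothing at the end; the residual force was under 1 N.

No check failed or disagreed. In the final top view the arm hid part of the two shut bins, so the end check of those covers rests on the scene camera and the end-stop forces.

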